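# Open the sprung lid of the stone display case

### The job

A customer wants to choose a stone, so open the small wooden display case. Press its steel spring catch down with a fingertip and, while it stays down, push the upright tab so that the lid slides over the catch towards you; keep pushing until the lid is fully open and the catch has sprung up in the rear notch and holds it open, then take the hand away. It is all done with the fingertip: do not lift or pick up anything, do not shove the case along the counter, and leave the stones and the things around the case alone.

Things in the scene. Friction and masses are not known exactly. Their poses are not given: they have to be found in the camera images.
- display_case: Wooden case, 180 (x) x 120 (y) x 52 mm tall, 3 kg, loose on rubber feet. Origin: centre of its underside; +x to its far end, +y to its left. The clear lid opens along the case's -x. Along its right edge the lid has an aluminium bar, underside 44, top 50 mm above the counter, with two notches open to the right side; under the bar is the lock rail (y -60 to -26 mm, top 37 mm).
- front_notch (a point): Middle of the lid bar's front notch, level with the bar's top (50 mm above the counter); moves with the lid. The notch is 43 mm long (case x), cut 34 mm deep from the bar's right side (case y -58 to -24 mm). With the lid shut the catch stands in it. The rear notch, 40 mm long, lies 80 mm further to the case's +x.
- catch_top (a point): Centre of the top face of the spring catch: an oblong steel plunger, 34 (case x) x 20 mm (case y), in the front notch (case x -28, y -48 mm); the point moves with it. Up: 54 mm above the counter, 4 mm proud of the bar, blocking the lid with 3 mm of play. Axes as the case's.
- catch (a joint): How far the catch is pressed, m: 0 = up, 0.015 = against its stop. From 0.010 on its top is below the bar's underside and the bar can pass over it; the bar then keeps it down. The spring pushes back with 2 N at the top, 5.8 N at the stop.
- tab (a point): Middle of the pushing face of the lid's upright tab, 58 mm above the counter. The tab is an aluminium plate 4 x 30 (case y) x 22 mm, top 66 mm above the counter; its face looks to the case's +x and is level with the front end of the front notch. With the lid shut the face is 23 mm from the catch's centre, 6 mm from its edge. Axes as the case's.
- lid (a joint): How far the lid is open, m: 0 = shut, 0.0815 = against its stop; grows as it moves to the case's -x. A spring draws it shut with 2 to 2.5 N; pushing it over the catch takes about 4 N. From 0.077 on the rear notch is over the catch, which springs up and holds the lid at about 0.077. Open, it overhangs the case's near end by 80 mm.
- stone_agate: Striped tumbled stone 38x54x26 mm, loose in the case under the lid; origin at the centre of its underside.
- stone_amethyst: Tumbled stone 38x50x22 mm, loose in the case; origin at the centre of its underside.
- stone_jasper: Tumbled stone 36x38x18 mm, loose in the case; origin at the centre of its underside.
- tin: Round sweet tin, 62 mm across, 22 mm tall, on the counter near the case; origin at the centre of its underside. To be left alone.
- stamp: Wooden hand stamp 28x52x71 mm, on the counter near the case; origin at the centre of its underside. To be left alone.
- candle: Striped candle, 48 mm across, 65 mm tall, on the counter near the case; origin at the centre of its underside. To be left alone.
- rack_top (a point): Middle of the top of the fixed pouch rack in front of the robot, to the left of the case: 415 mm tall, 170 mm deep (world x), 300 mm wide (world y). It never moves; go round or over it.
- till_screen (a point): Middle of the near edge of the fixed till beyond the case: its screen spans world y -0.31 to -0.12, 0.13 to 0.35 m above the counter, and goes on to larger x. It never moves; keep clear of it.

How it is judged (in metres and radians):
At the end, for the whole second after the job is handed in: The lid is at least 74 mm open and the catch is up again (within 3 mm) in the rear notch, holding it; the case stands level and at rest within 30 mm of where it was, the stones lie in it (value of joint lid above 0.074 m and value of joint catch below 0.003 m and linear speed of display_case below 0.01 m/s and distance of display_case from where it was at the start of the episode below 0.03 m and angle between display_case's own z axis and vertical below 0.03 rad and z of each of stone_agate, stone_amethyst, stone_jasper in the frame of display_case below 0.02 m); the robot touches nothing.
It fails at once if the case is lifted or tipped (height (world z) of display_case above 0.012 m or angle between display_case's own z axis and vertical above 0.1 rad).
It fails at once if the case is shoved more than 30 mm along the counter (distance of display_case from where it was at the start of the episode above 0.03 m).
It fails at once if a stone is touched by the fingers or lifted from its bed (contact force between the fingers and stone_agate above 0.5 N or contact force between the fingers and stone_amethyst above 0.5 N or contact force between the fingers and stone_jasper above 0.5 N or z of any of stone_agate, stone_amethyst, stone_jasper in the frame of display_case above 0.03 m).
It fails at once if the tin, stamp or candle is displaced by more than 15 mm (distance of any of tin, stamp, candle from where it was at the start of the episode above 0.015 m).
It also fails if it takes over 45 s, if anything falls off the work surface, if the arm or the gripper's body presses on something with over 40 N, if the wrist force passes 120 N, or if a joint passes its speed limit or range.

### The arm

A 6-joint arm with a two-finger parallel gripper is mounted at the origin on a cart in front of the work surface, level with it; the furniture and walls round the work are solid. World frame = base frame: x ahead of the robot, y to its left, z up, the work surface at z = 0. Lengths are in mm, angles in rad, forces in N, time in s.
With the tool pointing down it reaches from about 350 to 775 mm from the base axis. Payload 7.3 kg.
Tool frame: the origin (TCP) lies on the centre line of the jaws, within the pads' length; the fingertips stand 14 mm ahead of it and the grasp point (between the pads) lies 5 mm behind it (manip.tip_extent is the z of the fingertips in the tool frame, in mm); z points along the fingers, y is the direction in which the jaws open and shut (so a half turn about z gives the same grasp; the last joint's range is limited). The gripper opens to 92 mm and grips with 3 to 60 N. Pads are 19 mm wide; open, the fingers measure 130 mm over their backs; the gripper's body (75 mm by 190 mm) begins 47 mm behind the grasp point.
Start: joints at [-1.421, 0.342, 1.524, -0, 1.275, -0.146], TCP at [153.062, -502.211, 240.741] pointing down, gripper open.
Joint ranges: [-2.53, 2.53], [-0.77, 2.02], [0.04, 2.7], [-1, 4.14], [0.28, 2.66], [-3.11, 3.11]. Speed limits (rad/s): [2.57, 2.57, 3.14, 3.14, 3.14, 3.14].

### API

Orientations are given as a unit quaternion [x, y, z, w].
In Python, from cell import manip, cams, hand_in, nets gives the robot as it stands. The module is installed in compiled form; this text tells all that it offers.
- The arm moves only by the tool play_rows, never from a script. Its arguments are lists of equal length, an entry for each row: "jaw": the gripper command: -1 is fully open, 1 is shut, values between are in proportion; "offset": the shift along the world's x, y, z in cm, a list of three; "twist": the turn about the world's z in rad. A call has 1 to 10 rows; each row is the pose to reach, as a shift and turn from the pose measured when the call began; what a row does not reach only later rows make up. A row lasts 1/10 s, in which the tool goes at most 50 mm and 8.59 degrees, less where a joint would pass 70% of its speed; a pose out of reach is approached as far as the arm can. A call with a gripper value outside its range is refused whole. The fingers move at their own pace and stop on an object; "force" is the grip in N (left out, the last holds). Time passes only in rows, so rows that repeat a pose let the fingers close. It gives the time, the measured TCP pose, the force and the opening at its end, in the units of the state.
- manip.observe(): the state, without advancing time (a new reading comes with each control period).
- cams.camera(name): name is "scene" or "top" or "wrist"; returns the picture (384x512x3 uint8, red, green, blue); there is no depth.
- cams.camera_params(name): a dict with "intrinsics" (3x3 intrinsics, pixels), "pose" (4x4, takes a point from camera to world coordinates). Camera axes: x right, y up, looking along -z (the intrinsics and any distortion apply to the point x, -y, -z); pixel columns grow to the right and rows downward; lengths in mm; the calibration is good to about 2 mm. A picture is of the moment at which its call begins: read the wrist's pose just before it. camera_params takes no time and is no camera call; for the wrist camera it gives the pose at the moment of the call.
- hand_in(): hands the job in, once; it reports no verdict.
Trained networks look in the newest picture that a camera, given by its name, has taken for a name from the list of things; names that differ only in an ending like _2 or _b are one class to them, and where a whole thing is asked for, a point or a joint stands for the part that bears it (a point fixed in the world has none). Each returns a list of dicts, best first, with "confidence" (0 to 1); they miss things now and then, are a little off and sometimes report something else, mostly with a low value. They report only what shows in the picture. A call takes as long as a camera call.
- nets.silhouettes(camera, target): "region" (384x512 bool, what is visible of it) and "bbox" ([left, top, right, bottom] in pixels, round what is visible of it).
The state is a dict: "time": time; "joint_pos": joint angles; "qd": joint speeds; "joint_efforts": joint torques, N m; "tool_pos": TCP position; "eef_rot": TCP orientation; "ft_force": force on the tool from outside, world axes, zero at the start; "moment": the same for the moment, N m; "grip_width": finger opening in mm.
Only numpy, scipy, OpenCV 4.12 (cv2) and the standard library are available. Lean on these libraries where they do the work, as an engineer would, in place of code of your own. Each camera call takes 0.05 s, during which the arm holds its last target. There are 200 camera calls.

## Working session

There is one attempt and no reset: what is moved stays moved. The work goes in short steps, Python scripts to look and compute and a tool call to move; the robot and the scene stay as the last step left them, time stands still between calls to the robot, and variables do not carry over. Pictures are saved under pics/ and viewed, about 8 in all and at most 12, crops included, and the job is handed in when it is done.

Besides the shell and the picture viewer there is one more tool, called in YAML: its name, and indented under it one key for each argument. play_rows: Moves the arm, as the interface text tells. Its arguments: {"type":"object","properties":{"jaw":{"type":"array"},"offset":{"type":"array"},"twist":{"type":"array"},"force":{"type":"number"}},"required":["jaw","offset","twist"]}

```bash
mkdir -p pics; cat > h.py <<'E'
import numpy as np,cv2
from cell import manip,cams,hand_in,nets
def ray(p,u,v):
    K=np.array(p["intrinsics"]);T=np.array(p["pose"])
    d=np.linalg.inv(K)@[u,v,1]; d=T[:3,:3]@[d[0],-d[1],-d[2]]
    return T[:3,3],d
def at_z(p,u,v,z):
    o,d=ray(p,u,v); return o+d*(z-o[2])/d[2]
def proj(p,X):
    K=np.array(p["intrinsics"]);T=np.array(p["pose"])
    c=T[:3,:3].T@(np.array(X)-T[:3,3]); q=K@[c[0],-c[1],-c[2]]
    return q[:2]/q[2]
def snap(n): return cams.camera(n)
def save(f,im): cv2.imwrite("pics/"+f,cv2.cvtColor(im,cv2.COLOR_RGB2BGR))
E
python3 - <<'E'
from h import *
a=[]
for n in("top","scene"):
    im=snap(n);p=cams.camera_params(n);print(p)
    a.append(im)
    for t in("display_case","catch_top","tab","front_notch","tin","stamp","candle"):
        for s in nets.silhouettes(n,t)[:2]:
            r=s["region"];ys,xs=np.nonzero(r);c=(xs.mean(),ys.mean())
            print(n,t,round(s["confidence"],2),np.round(s["bbox"]),np.round(c,1),np.round(at_z(p,*c,50),0))
save("top.png",cv2.resize(a[0],(800,600)));save("scene.png",cv2.resize(a[1],(800,600)))
print(manip.observe(),manip.tip_extent)
E
```

```text
{'intrinsics': array([[390.67727908,   0.        , 254.1491485 ],
       [  0.        , 390.67727908, 195.63008606],
       [  0.        ,   0.        ,   1.        ]]), 'pose': array([[ 2.99629832e-02,  9.97179121e-01, -6.88187475e-02,
         3.80354367e+02],
       [-9.99495945e-01,  2.91675590e-02, -1.25343649e-02,
        -1.51875545e+02],
       [-1.04917321e-02,  6.91596260e-02,  9.97550435e-01,
         1.31917288e+03],
       [ 0.00000000e+00,  0.00000000e+00,  0.00000000e+00,
         1.00000000e+00]])}
top display_case 0.59 [277. 164. 311. 220.] [291.9 190.2] [ 489. -258.   50.]
top catch_top 0.54 [306. 190. 315. 204.] [307.1 198.1] [ 465. -308.   50.]
top tab 0.75 [278. 164. 313. 221.] [291.6 192.1] [ 483. -257.   50.]
top front_notch 0.77 [275. 162. 310. 216.] [292.  192.1] [ 483. -259.   50.]
top front_notch 0.63 [277. 163. 312. 220.] [291.8 190.2] [ 489. -258.   50.]
top tin 0.71 [294. 235. 310. 252.] [302.2 241.6] [ 324. -295.   50.]
top stamp 0.67 [210. 154. 225. 166.] [216.9 160.5] [580. -10.  50.]
{'intrinsics': array([[498.60907604,   0.        , 260.55195423],
 
[... 1207 characters left out ...]
': 0.8, 'joint_pos': array([-1.42100929e+00,  3.41969610e-01,  1.52406588e+00,  1.45995940e-05,
        1.27537080e+00, -1.46031766e-01]), 'qd': array([-1.34058094e-03,  5.15022672e-04, -1.09911793e-03, -8.50561216e-06,
        1.12714117e-03, -1.23502673e-03]), 'joint_efforts': array([ 1.20936675e-03, -4.31084704e+01, -2.44471228e+01,  7.23642809e-02,
        4.81180823e-02,  5.10546698e-06]), 'tool_pos': array([ 153.06545669, -502.23509509,  240.76822548]), 'eef_rot': array([9.89081641e-01, 1.47368583e-01, 7.15870184e-06, 9.31669490e-05]), 'ft_force': array([0.20975517, 0.12808594, 0.6982217 ]), 'moment': array([-0.02559551,  0.02434009, -0.02280951]), 'grip_width': 91.57423130733285} 14.0
```

View pics/top.png

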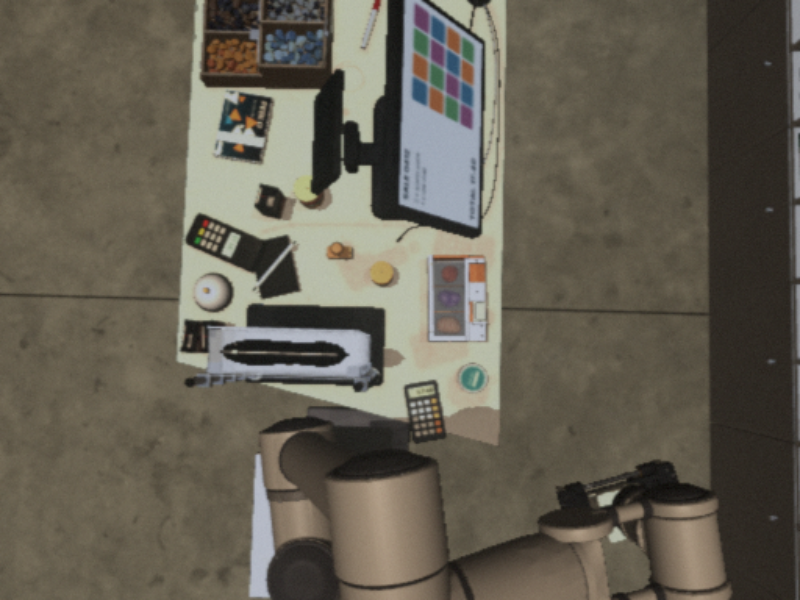

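View pics/scene.png

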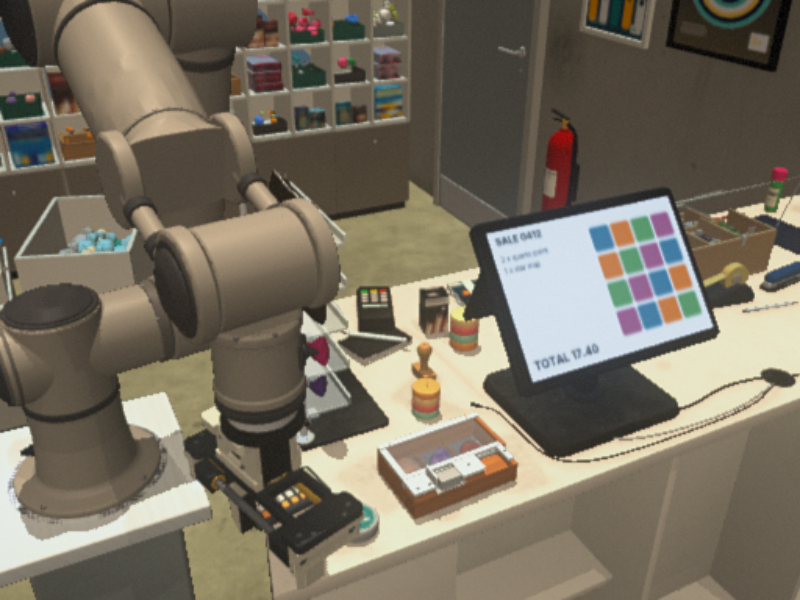

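The top view shows the case at about (458,298), with the tin near its front end, the candle to its left and the catch side facing right. The scene view agrees. I'll move the wrist camera over the case.

play_rows:
  jaw: [1,1,1,1,1,1,1,1,1,1]
  offset:
    - [4,1,1]
    - [8,2,2]
    - [12,4,2]
    - [16,6,2]
    - [20,8,2]
    - [23,11,2]
    - [26,14,2]
    - [27,17,2]
    - [27,17,2]
    - [27,17,2]
  twist: [-0.05,-0.1,-0.15,-0.2,-0.25,-0.3,-0.3,-0.3,-0.3,-0.3]
  force: 20

```text
time: 1.8
tool_pos: [423.3, -331.9, 260.9]
eef_rot: [1.0, -0.001, -0.0, 0.0]
ft_force: [0.3, -0.0, 0.9]
grip_width: 16.6
```

```bash
python3 - <<'E'
from h import *
print(manip.observe())
n="wrist"
p=cams.camera_params(n);im=snap(n);np.savez("w1.npz",im=im,K=p["intrinsics"],T=p["pose"]);print(p["pose"])
for t in("display_case","catch_top","tab","lid","front_notch"):
    for s in nets.silhouettes(n,t)[:2]:
        r=s["region"];ys,xs=np.nonzero(r);c=(xs.mean(),ys.mean())
        print(t,round(s["confidence"],2),np.round(s["bbox"]),np.round(c,1),np.round(at_z(p,*c,54),1))
        if t=="catch_top":
            q=cv2.minAreaRect(np.c_[xs,ys].astype(np.float32)); print([np.round(at_z(p,*k,54),1) for k in cv2.boxPoints(q)])
save("w1.png",cv2.resize(im,(800,600)))
E
```

```text
{'time': 1.8, 'joint_pos': array([-8.07152281e-01,  3.50594804e-01,  1.45430130e+00, -5.22716839e-04,
        1.33619687e+00,  7.66311556e-01]), 'qd': array([-0.03430172,  0.00867054, -0.00967051, -0.00203549, -0.00201612,
       -0.00108526]), 'joint_efforts': array([ 1.30193900e+00, -4.45295835e+01, -2.48342407e+01,  2.10356377e-01,
        3.11314326e-02,  5.43122180e-02]), 'tool_pos': array([ 423.30694622, -331.88527231,  260.93974295]), 'eef_rot': array([ 9.99999126e-01, -1.27306455e-03, -1.03695606e-05,  3.56283437e-04]), 'ft_force': array([ 0.27703873, -0.03641943,  0.90493275]), 'moment': array([-0.00134913,  0.0272561 , -0.00962424]), 'grip_width': 16.63280541013001}
[[-2.51798664e-03  9.63554941e-01  2.67498663e-01  4.95602221e+02]
 [-9.99996480e-01 -2.65011500e-03  1.32911427e-04 -3.31687272e+02]
 [ 8.36969682e-04 -2.67497387e-01  9.63558222e-01  4.05201448e+02]
 [ 0.00000000e+00  0.00000000e+00  0.00000000e+00  1.00000000e+00]]
display_case 0.97 [124.  16. 252. 194.] [190.5 103. ] [ 499.6 -260.5   54. ]
catch_top 0.56 [229. 118. 248. 154.] [237.3 135.1] [ 466.1 -309.3   54. ]
[array([ 482.5, -298.8,   54. ]), array([ 483.4, -318.9,   54. ]), array([ 449.1, -320.1,   54. ]), array([ 448.2, -299.5,   54. ])]
tab 0.88 [135.  26. 248. 195.] [188.7 110. ] [ 492.5 -258.1   54. ]
lid 0.73 [137.  26. 248. 192.] [188.8 110. ] [ 492.5 -258.2   54. ]
front_notch 0.84 [136.  24. 248. 193.] [188.7 109.9] [ 492.6 -258.2   54. ]
```

View pics/w1.png

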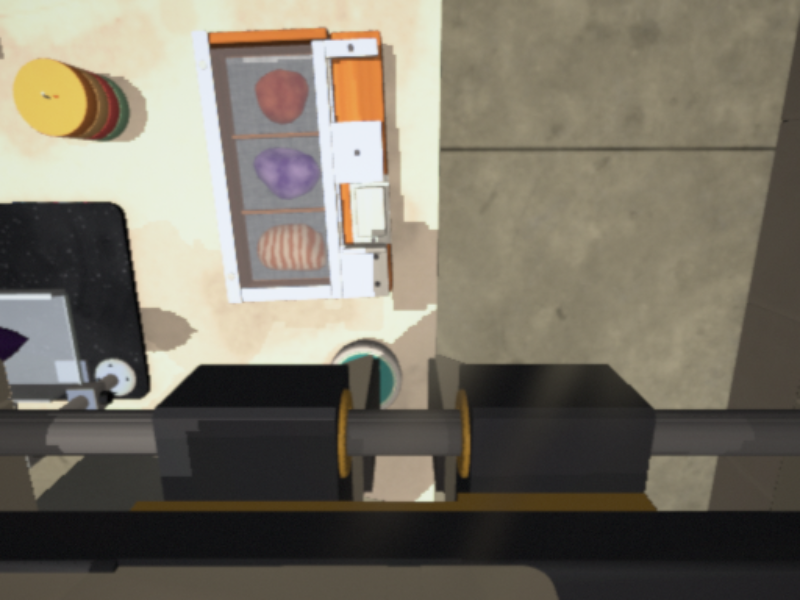

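The wrist view shows the catch as a light block at about (370,212), with the tab at about (372,242) in front of it. The tin is at (370,375). Next I'll get the yaw from the lid edges and enlarge the catch area.

```bash
python3 - <<'E'
from h import *
d=np.load("w1.npz");p=dict(intrinsics=d["K"],pose=d["T"])
for a,b in(((198,32),(232,302)),((380,32),(391,296)),((312,42),(331,298))):
    A,B=[at_z(p,x*.64,y*.64,50) for x,y in(a,b)];v=A-B;print(A,B,np.arctan2(v[1],v[0]))
save("c1.png",cv2.resize(d["im"][15:200,195:265],None,fx=3.2*2,fy=3.2,interpolation=cv2.INTER_CUBIC))
# hypotheses overlay: project case corners for yaw
import itertools
c=np.array([466.1,-309.3])
im=cv2.resize(d["im"][10:200,115:265],None,fx=3.1,fy=3.1,interpolation=cv2.INTER_CUBIC)
for yaw,col in((0.04,(0,255,0)),):
    R=np.array([[np.cos(yaw),-np.sin(yaw)],[np.sin(yaw),np.cos(yaw)]])
    o=c-R@[-28,-48]; print("origin",o)
    P=lambda x,y,z:(np.r_[o+R@[x,y],z])
    def poly(x0,x1,y0,y1,z):
        q=np.array([(proj(p,P(x,y,z))-[115,10]+.5)*3.1 for x,y in((x0,y0),(x1,y0),(x1,y1),(x0,y1))]).astype(int)
        cv2.polylines(im,[q],True,col,1)
    poly(-90,90,-60,60,52);poly(-45,-11,-58,-38,54);poly(-55,-51,-63,-33,66);poly(-51,-8,-58,-24,50)
save("ov1.png",im)
E
```

```text
[ 579.36052199 -200.40002312   50.        ] [ 399.77447334 -205.25781398   50.        ] 0.027043339984424996
[ 579.08930499 -317.23585276   50.        ] [ 404.02801475 -322.70311416   50.        ] 0.03122040824326356
[ 573.37985996 -273.27591241   50.        ] [ 402.62717264 -278.47672565   50.        ] 0.03044874991264521
origin [ 492.15811495 -260.21869352]
```

View pics/ov1.png

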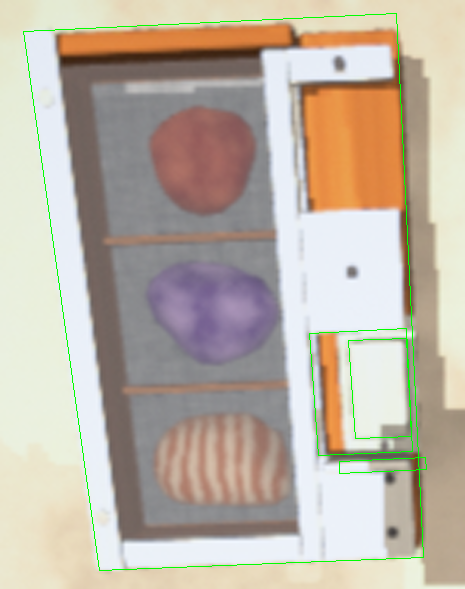

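play_rows:
  jaw: [1,1,1,1,1,1,1,1,1]
  offset:
    - [2,1.1,-2]
    - [3.75,2.2,-5]
    - [3.75,2.2,-8]
    - [3.75,2.2,-11]
    - [3.75,2.2,-14]
    - [3.75,2.2,-16]
    - [3.75,2.2,-16.7]
    - [3.75,2.2,-16.7]
    - [3.75,2.2,-16.7]
  twist: [0.03,0.03,0.03,0.03,0.03,0.03,0.03,0.03,0.03]

```text
time: 3.0
tool_pos: [460.5, -311.8, 94.7]
eef_rot: [1.0, 0.012, 0.001, 0.001]
ft_force: [0.5, 0.1, 0.8]
grip_width: 0.8
```

```bash
python3 - <<'E'
from h import *
s=manip.observe();print(s["tool_pos"],s["eef_rot"],s["ft_force"],s["grip_width"])
w=snap("wrist");c=snap("scene");p=cams.camera_params("scene")
for t in("catch_top",):
    for q in nets.silhouettes("wrist",t)[:1]:print(q["confidence"],q["bbox"])
u,v=proj(p,[455,-310,60]).astype(int);print(u,v)
a=cv2.resize(w,(512,384));b=cv2.resize(c[v-45:v+30,u-50:u+50],(512,384),interpolation=cv2.INTER_CUBIC)
save("n1.png",cv2.resize(np.vstack([a,b]),(400,600)) if 0 else cv2.resize(np.hstack([a,b]),(800,300)))
E
```

```text
[ 460.46244114 -311.82507849   94.66828797] [9.99928984e-01 1.18867262e-02 5.68076997e-04 6.40987036e-04] [0.4789433  0.13886692 0.75483184] 0.7910464557032943
0.91 [235.3, 188.3, 271.8, 231.8]
282 303
```

View pics/n1.png

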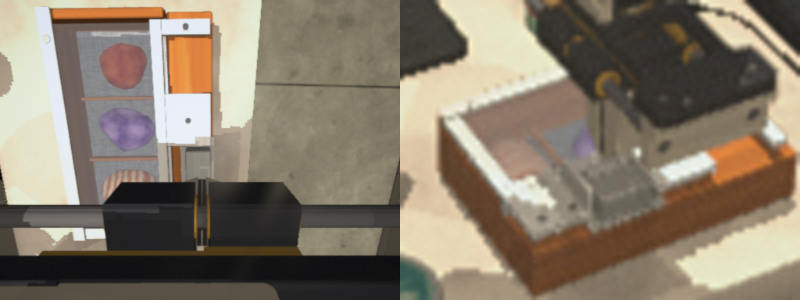

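The fingertip is over the catch and just behind the tab. I'll press down in stages.

play_rows:
  jaw: [1,1,1,1,1]
  offset:
    - [0,0.1,-1.2]
    - [0,0.1,-2.2]
    - [0,0.1,-3.0]
    - [0,0.1,-3.0]
    - [0,0.1,-3.0]
  twist: [0,0,0,0,0]

```text
time: 3.65
tool_pos: [460.4, -310.5, 64.7]
eef_rot: [1.0, 0.012, 0.0, 0.001]
ft_force: [-0.6, 0.2, 2.0]
grip_width: 0.8
```

play_rows:
  jaw: [1,1,1,1,1]
  offset:
    - [0,0,-0.3]
    - [0,0,-0.6]
    - [0,0,-0.85]
    - [0,0,-0.85]
    - [0,0,-0.85]
  twist: [0,0,0,0,0]

```text
time: 4.15
tool_pos: [460.7, -310.7, 56.4]
eef_rot: [1.0, 0.012, 0.001, 0.001]
ft_force: [-0.0, -0.6, 4.4]
grip_width: 0.5
```

play_rows:
  jaw: [1,1,1,1,1,1,1,1]
  offset:
    - [0,0,-0.1]
    - [-0.4,-0.01,-0.1]
    - [-0.8,-0.02,-0.1]
    - [-1.2,-0.04,-0.1]
    - [-1.6,-0.05,-0.1]
    - [-2.0,-0.06,-0.1]
    - [-2.0,-0.06,-0.1]
    - [-2.0,-0.06,-0.1]
  twist: [0,0,0,0,0,0,0,0]

```text
time: 4.95
tool_pos: [440.2, -311.5, 55.6]
eef_rot: [1.0, 0.012, 0.001, 0.001]
ft_force: [1.3, 0.1, 5.1]
grip_width: 0.5
```

```bash
python3 - <<'E'
from h import *
s=manip.observe();print(s["tool_pos"],s["ft_force"])
w=snap("wrist");c=snap("scene");p=cams.camera_params("scene")
u,v=proj(p,[455,-310,60]).astype(int)
a=cv2.resize(w,(512,384));b=cv2.resize(c[v-45:v+30,u-50:u+50],(512,384),interpolation=cv2.INTER_CUBIC)
save("n2.png",cv2.resize(np.hstack([a,b]),(800,300)))
E
```

```text
[ 440.22615254 -311.51723685   55.56701941] [1.29907644 0.13541452 5.06763908]
```

View pics/n2.png

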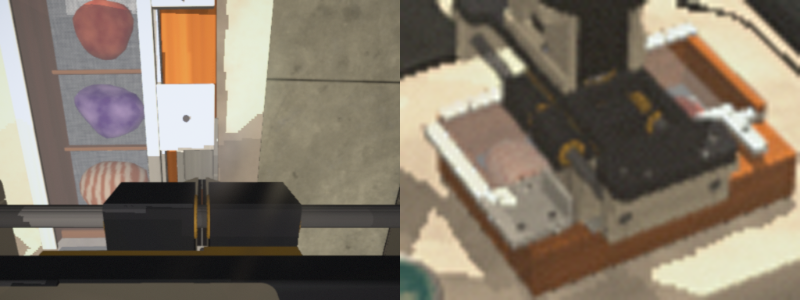

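The lid has begun to move: more of the case's far end is uncovered. I'll keep pushing.

play_rows:
  jaw: [1,1,1,1,1,1,1,1,1,1]
  offset:
    - [-0.7,-0.02,0]
    - [-1.4,-0.04,0]
    - [-2.1,-0.06,0]
    - [-2.8,-0.08,0]
    - [-3.5,-0.1,0]
    - [-4.2,-0.13,0]
    - [-4.9,-0.15,0]
    - [-5.5,-0.17,0]
    - [-6.0,-0.18,0]
    - [-6.0,-0.18,0]
  twist: [0,0,0,0,0,0,0,0,0,0]

```text
time: 6.05
tool_pos: [379.3, -313.1, 55.5]
eef_rot: [1.0, 0.012, 0.0, 0.001]
ft_force: [1.5, -0.4, -0.1]
grip_width: 0.7
```

```bash
python3 - <<'E'
from h import *
s=manip.observe();print(s["tool_pos"],s["ft_force"])
c=snap("scene");w=snap("wrist");p=cams.camera_params("wrist")
for t in("catch_top","display_case"):
    for q in nets.silhouettes("wrist",t)[:1]:print(t,q["confidence"],q["bbox"])
p=cams.camera_params("scene")
u,v=proj(p,[435,-310,60]).astype(int)
b=cv2.resize(c[v-45:v+45,u-60:u+60],(512,384),interpolation=cv2.INTER_CUBIC)
save("n3.png",cv2.resize(np.hstack([w,b]),(800,300)))
E
```

```text
[ 379.31553707 -313.10600502   55.50084154] [ 1.45623798 -0.40446433 -0.07567095]
catch_top 0.87 [229.8, 35.7, 277.7, 108.2]
display_case 0.73 [0.0, 0.9, 282.1, 319.1]
```

View pics/n3.png

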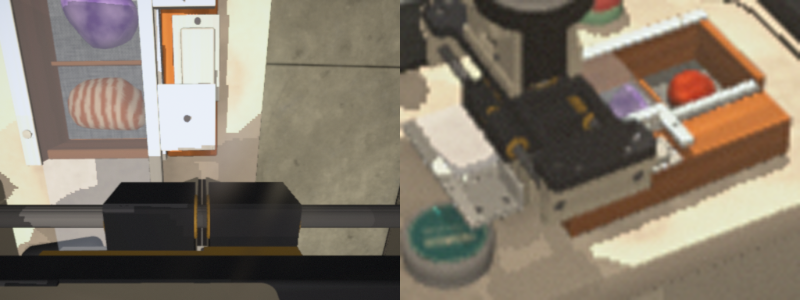

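The catch is now in view in the rear notch at about (197,55), and the lid is roughly 73 mm open. A few more millimetres to go.

play_rows:
  jaw: [1,1,1,1,1]
  offset:
    - [-0.2,-0.01,0]
    - [-0.4,-0.01,0]
    - [-0.6,-0.02,0]
    - [-0.6,-0.02,0]
    - [-0.6,-0.02,0]
  twist: [0,0,0,0,0]

```text
time: 6.75
tool_pos: [373.9, -313.4, 55.5]
eef_rot: [1.0, 0.012, 0.0, 0.001]
ft_force: [1.5, 0.5, -0.4]
grip_width: 0.3
```

```bash
python3 - <<'E'
from h import *
s=manip.observe();print(s["tool_pos"],s["ft_force"])
w=snap("wrist");p=cams.camera_params("wrist")
for t in("catch_top",):
    for q in nets.silhouettes("wrist",t)[:1]:print(t,q["confidence"],q["bbox"])
save("n4.png",cv2.resize(w[0:200,180:300],None,fx=3,fy=3,interpolation=cv2.INTER_CUBIC))
E
```

```text
[ 373.94804151 -313.35256356   55.49915381] [ 1.50613155  0.53892631 -0.41901186]
catch_top 0.65 [227.4, 13.1, 275.2, 103.5]
```

View pics/n4.png

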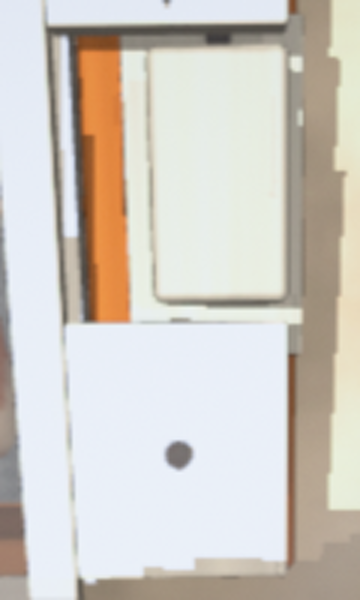

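The catch now sits clear within the rear notch. I'll push about 2 mm further to be sure, then back off, which lets the lid settle against the catch.

play_rows:
  jaw: [1,1,1,1,1,1,1,1,1,1]
  offset:
    - [-0.1,0,0]
    - [-0.25,-0.01,0]
    - [-0.25,-0.01,0]
    - [0,0,0]
    - [0.3,0,0]
    - [0.6,0,0]
    - [0.9,0.02,0]
    - [1.2,0.03,0]
    - [1.2,0.03,0]
    - [1.2,0.03,0]
  twist: [0,0,0,0,0,0,0,0,0,0]

```text
time: 7.85
tool_pos: [386.0, -312.9, 55.4]
eef_rot: [1.0, 0.012, 0.0, 0.001]
ft_force: [0.1, -0.4, 0.3]
grip_width: 0.3
```

```bash
python3 - <<'E'
from h import *
s=manip.observe();print(s["tool_pos"],s["ft_force"])
E
```

```text
[ 385.98523917 -312.92429888   55.4098378 ] [ 0.10005438 -0.3553362   0.28861828]
```

play_rows:
  jaw: [1,1,1,1,1,1,1,1]
  offset:
    - [0,0,1]
    - [0,0,3]
    - [0,0,7]
    - [0,0,11]
    - [0,0,15]
    - [0,0,20]
    - [0,0,20]
    - [0,0,20]
  twist: [0,0,0,0,0,0,0,0]

```text
time: 8.65
tool_pos: [386.1, -313.1, 257.1]
eef_rot: [1.0, 0.012, 0.001, 0.002]
ft_force: [-0.4, 0.2, -0.5]
grip_width: 0.1
```

```bash
python3 - <<'E'
from h import *
s=manip.observe();print(s["tool_pos"],s["ft_force"])
p=cams.camera_params("wrist");w=snap("wrist");c=snap("scene");ps=cams.camera_params("scene")
for n,q in(("wrist",p),("scene",ps)):
    for r in nets.silhouettes(n,"catch_top")[:1]:
        ys,xs=np.nonzero(r["region"]);a=xs.mean(),ys.mean();print(n,r["confidence"],r["bbox"],[np.round(at_z(q,*a,z)[:2],1) for z in(54,40)])
im=w.copy()
u,v=proj(ps,[435,-310,60]).astype(int)
b=cv2.resize(c[v-45:v+45,u-60:u+60],(512,384),interpolation=cv2.INTER_CUBIC)
save("n5.png",cv2.resize(np.hstack([im,b]),(800,300)))
E
```

```text
[ 386.09026361 -313.1173948   257.06736008] [-0.36301563  0.21479341 -0.53849576]
wrist 0.56 [246.7, 82.0, 265.4, 117.8] [array([ 466.3, -308.8]), array([ 466.7, -308.7])]
scene 0.71 [280.5, 298.9, 296.8, 312.6] [array([ 466.6, -311.8]), array([ 474.8, -298.4])]
```

View pics/n5.png

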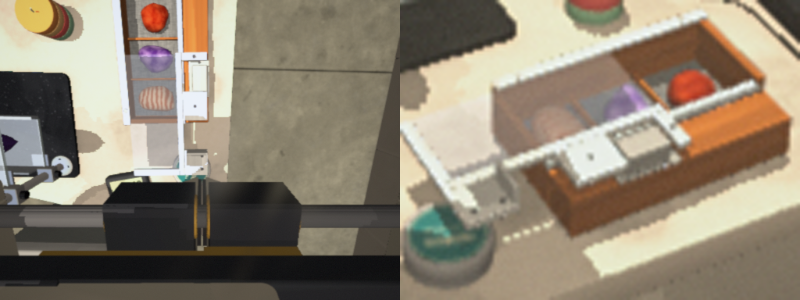

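The lid is held open. The two views place the catch at the same spot as at the start if its height is 54 mm (up), and they disagree if it is down. The case has not moved and nothing touches the hand.

```bash
python3 -c "
from h import *
print(hand_in())"
```

```text
the job is handed in; nothing more can be done
None
```

I opened the case as asked and handed the job in at about 9 s of the 45 s allowed. `hand_in()` gives no verdict, so success is judged from my own checks.

With the jaws shut, I pressed the catch down about 12 mm and pushed the tab towards the robot. I went a couple of millimetres past the holding point, backed off, and lifted the hand clear.

**What the last checks showed**
- **Lid:** it stays open with the hand away, held at the rear notch. I did not measure the opening itself. From the fingertip position it had been pushed to about 80 mm or slightly more before I let go.
- **Catch:** the wrist and scene cameras agree to about 3 mm if its top is at 54 mm (up), and disagree by about 13 mm if it were still down.
- **Case:** the catch is within about 1 mm of its starting position in the wrist view, and the case looks level.
- **Stones and other things:** the stones lie in the case. The tin and candle look untouched. The stamp was not in the last view, but the hand never went near it.
- **Hand:** it is about 20 cm up, and the wrist force is within its normal small drift of zero.

**Disagreements:** the measured pushing force was only about 1.5 N, against the 2 to 4 N described. The pressing force was also slightly below what the spring should give. Neither affected the result.

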